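Walk the train battery pack home into its charging dock

TASK

Walk the heavy red battery pack forward into the blue charging dock by pushing its two black rear corner bumpers in turn, a little left, a little right, so that it never swings more than about 25 degrees off the dock's line. Bring it fully home, square against the hidden stops under the hood with the sprung contact bar pressed right in, then leave it there and back away. Never push it harder than 25 N, keep off its lid and the white switch panel between the bumpers, keep it flat on the top, and leave the two train vehicles and the bridge pier alone.

Things in the scene. Friction and masses are not known exactly. Their poses are not given: they have to be found in the camera images.
- pack: Red battery pack, 100 mm long (x), 170 wide (y), 52 high, 0.7 to 1.0 kg, too wide to grasp. Origin: under its middle, on the work surface; x forward (towards the dock), y to its left, z up. Front face at x = +50 mm, rear bumper faces at x = -64 mm. It slides flat; a push of 3 to 11 N at one rear corner moves that corner and turns the pack about a point some 40 mm to the other side of its middle.
- bumper_left_face (a point): Middle of the rear face of the left black rubber bumper on the pack: 64 mm behind the pack's middle and 72.5 mm to its left, 23 mm above the surface. The bumper is 25 mm wide, 44 mm high, of soft foam rubber: it gives about 1 mm per 2.5 N, at most 8 mm. Axes as the pack's.
- bumper_right_face (a point): The same on the right, 72.5 mm to the right of the pack's middle.
- bumper_left: The left rear bumper itself; its frame is the pack's frame (origin under the pack's middle).
- bumper_right: The right rear bumper itself; its frame is the pack's frame (origin under the pack's middle).
- panel: White switch panel on the pack's rear between the bumpers, 110 mm wide, set 11 mm in from the bumper faces; must not be touched. Its frame is the pack's.
- lid: Grey lid on the pack's top, must not be pressed. Its frame is the pack's.
- dock: Blue charging dock, fixed. Origin: on the work surface at the middle of its mouth; x points into the bay, y left, z up. Two cheeks, 35 mm high and 188 mm apart (9 mm spare either side of the pack), begin at x = 0. Between them the pack can wedge if pushed too far at one corner; a push on the other corner frees it.
- lead_in (a point): Point midway between the outer tips of the dock's two yellow lead-ins, at their top, 30 mm in front of the mouth and 35 mm above the surface. The lead-ins narrow from 216 mm apart here to 188 mm at the mouth. Axes as the dock's.
- hood_lip (a point): Middle of the upper front edge of the dock's opaque hood: 40 mm inside the mouth, 68 mm high (underside 60 mm); the hood runs on 85 mm. Under it, unseen, are two rigid stops for the left and right ends of the pack's front face, set anywhere 58 to 78 mm inside the mouth: find them by feel (the push rises steeply). The pack's rear then still stands out of the mouth.
- contact (a joint): Sprung contact bar between the hidden stops, in m: 0 = out, grows to 0.004 as the pack's front comes up to the stops. Spring 0.6 N at 0 to 1.4 N at 0.004, less than the pack's sliding resistance, so the pack stays where it is left. Fully home means above 0.0025.
- pier: Orange bridge pier, 50 x 60 x 65 mm, origin under its middle. Bystander.
- tender: Green plastic tender, 94 x 34 x 48 mm, origin under its middle, x along it. Bystander.
- shunter: Black shunter, 94 x 38 x 66 mm, origin under its middle, x along it. Bystander.
Things that resemble listed ones, but are neither listed nor needed, are in the scene too. What is meant by the pack is not pink or turquoise, and is the larger of those in its own colour.

How it is judged:
By the outcome, as a careful person would: the job done as asked, in the order asked, and still so for the second after the job is handed in, with the robot touching nothing.
It also fails if it takes over 72 s, if anything falls off the work surface, if the arm or the gripper's body presses on something with over 40 N, if the wrist force passes 120 N, or if a joint passes its speed limit or range.

ROBOT

A 7-joint arm with a two-finger parallel gripper is mounted at the origin on the work surface. World frame = base frame: x ahead of the robot, y to its left, z up, the work surface at z = 0. Lengths are in m, angles in rad, forces in N, time in s.
With the tool pointing down it reaches from about 0.35 to 0.9 m from the base axis. Payload 7.2 kg.
Tool frame: the origin (TCP) lies midway between the tips of the shut fingers; the grasp point (between the pads) lies 19 mm behind it (grip_depth is the distance from the TCP to the grasp point, in m); z points along the fingers, y is the line along which they close (so a half turn about z gives the same grasp; the last joint's range is limited). The gripper opens to 88 mm and grips with 3 to 60 N. Pads are 20 mm wide; open, the fingers measure 115 mm over their backs; the gripper's body (75 mm by 178 mm) begins 61 mm behind the grasp point.
Start: joints at [-1.337, 0.411, -0.013, 1.596, 0.006, 1.134, -0.082], TCP at [0.186, 0.597, 0.223] pointing down, gripper open.
Joint ranges: [-2.95, 2.95], [-0.29, 1.99], [-1.47, 1.44], [0.14, 2.54], [-1.03, 4.17], [0.13, 1.85], [-2.86, 2.86]. Speed limits (rad/s): [2.39, 2.39, 3.01, 3.01, 3.14, 3.14, 3.14].

INTERFACE

Orientations are given as a rotation vector (axis times angle).
In Python, from workcell import * gives the robot as it stands. Calls block until the motion is done:
- move_pose(position, orientation): joint-space move of the TCP to a pose.
- move_linear(position, attitude=None, rate=0.15, max_force=None): straight line of the TCP; attitude=None keeps the orientation; rate is the mean speed in m/s. With max_force (N) it stops when the force on the tool has changed by that much, and returns True; else False.
- move_j(angles): joint-space move.
- gripper_to(opening): opening from 0.0 (shut) to 1.0 (fully open); the grip force is fixed at half the most; returns when the fingers have stopped.
- pause(seconds).
- ik(position, orientation): joint angles nearest the present ones, or None.
- observe(): the state.
- snapshot(name): name is "scene" or "side" or "wrist"; returns a dict with "image" (480x640x3 uint8, red, green, blue), "range_z" (480x640 float32, m along the optical axis (not along the pixel's ray), 0 where there is no reading), "fx", "fy", "cx", "cy" (pixels), "pose" (4x4, takes a point from camera to world coordinates); the wrist camera has in their place "T_tool_cam" (4x4, takes a point from camera to tool coordinates, whose origin is the TCP and whose axes are the flange's). Camera axes: x right, y down, z forward; pixel columns grow to the right and rows downward; lengths in m; the calibration is good to about 2 mm. A picture is of the moment at which its call begins: read the wrist's pose just before it.
A pose or a line that the arm cannot do raises PlanningError and nothing moves.
- hand_in(): hands the job in; it is judged then, once.
Trained networks look in a picture, given as the dict that the camera call returned (one of the last four; its "shot" number tells which), for a name from the list of things; names that differ only in an ending like _2 or _b are one class to them, and where a whole thing is asked for, a point or a joint stands for the part that bears it (a point fixed in the world has none). Each returns a list of dicts, best first, with "conf" (0 to 1); they miss things now and then, are a little off and sometimes report something else, mostly with a low value. They report only what shows in the picture. A call takes as long as a camera call. They do not tell look-alikes from the thing itself.
- regions_of(picture, target): "pixels" (480x640 bool, what is visible of it) and "at" ([column, row] in pixels, amid what is visible of it).
- place_of(picture, target): "at" ([column, row] in pixels: a listed point, or the origin of a listed thing).
The state is a dict: "time": time; "joints": joint angles; "joint_velocities": joint speeds; "joint_efforts": joint torques, N m; "tool_pos": TCP position; "tcp_rot": TCP orientation; "force": force on the tool from outside, world axes, zero at the start; "ft_torque": the same for the moment, N m; "grip_width": opening from 0.0 (shut) to 1.0 (fully open); "grasp_force": force on a finger pad.
Only numpy, scipy, OpenCV 4.12 (cv2) and the standard library are available. Lean on these libraries where they do the work, as an engineer would, in place of code of your own. Each camera call takes 0.05 s, during which the arm holds its last target. There are 200 camera calls.

## Working session

There is one attempt and no reset: what is moved stays moved. The work goes in short steps, each a Python script; the robot and the scene stay as the last script left them, time stands still between calls to the robot, and variables do not carry over. Pictures are saved under pics/ and viewed, at most 10 in all, crops included, and the job is handed in when it is done.

```bash
ls; mkdir -p pics; cat > h.py <<'E'
from workcell import *
import numpy as np, cv2
def w(p,uv,z=None,d=None):
    """pixel -> world on plane z, or with depth d"""
    r=np.array([(uv[0]-p["cx"])/p["fx"],(uv[1]-p["cy"])/p["fy"],1.])
    T=p["pose"]; R=T[:3,:3]@r
    return T[:3,3]+R*(d if d is not None else (z-T[2,3])/R[2])
def save(p,n): cv2.imwrite("pics/"+n,p["image"][:,:,::-1])
E
python3 - <<'E'
from h import *
o=observe(); print(o["time"],o["tool_pos"],o["tcp_rot"],o["force"])
ims=[]
for c in ("scene","side"):
    p=snapshot(c); ims.append(p["image"]); print(c,p["fx"],p["pose"].round(3).tolist())
    save(p,c+"0.png")
    for n,z in (("pack",0),("bumper_left_face",.023),("bumper_right_face",.023),("dock",0),("lead_in",.035),("hood_lip",.068),("pier",0),("tender",0),("shunter",0)):
        for r in place_of(p,n)[:3]: print(n,round(r["conf"],2),np.round(r["at"],1),w(p,r["at"],z).round(4))
E
```

```text
pics
0.0 [0.18565828 0.59625363 0.22182254] [-4.72166570e-01 -3.10578402e+00  2.52208681e-03] [ 0.16861193 -0.20102747  0.24299997]
scene 453.4580997796921 [[0.646, 0.517, -0.561, 1.12], [0.763, -0.439, 0.474, -0.488], [-0.001, -0.735, -0.678, 0.758], [0.0, 0.0, 0.0, 1.0]]
pack 0.85 [357.  181.9] [ 0.3967  0.3023 -0.    ]
pack 0.7 [307.4 335.9] [ 0.7081 -0.1449  0.    ]
pack 0.66 [300.8 211.7] [0.3966 0.0946 0.    ]
bumper_left_face 0.57 [392.2 260.9] [0.689 0.123 0.023]
bumper_left_face 0.52 [291.8 217.4] [0.4214 0.0451 0.023 ]
bumper_left_face 0.41 [336.9 186.8] [0.3995 0.2203 0.023 ]
bumper_right_face 0.56 [320.2 359. ] [ 0.7753 -0.1703  0.023 ]
bumper_right_face 0.51 [307.5 233.9] [0.4945 0.0353 0.023 ]
bumper_right_face 0.46 [323.2 205.5] [0.4366 0.1374 0.023 ]
dock 0.63 [383.3 271.7] [0.6858 0.1007 0.    ]
hood_lip 0.67 [395.7 260.6] [0.7196 0.0919 0.068 ]
pier 0.78 [449.5 254.4] [0.749  0.2622 0.    ]
shunter 0.56 [418.7 210.3] [0.5939 0.3362 0.    ]
side 505.9782889420072 [[-0.914, -0.25, 0.32, 0.296], [-0.406, 0.582, -0.704, 0.605], [-0.01, -0.773, -0.634, 0.618], [0.0, 0.0, 0.0, 1.0]]
pack 0.87 [291.2 208.2] [ 0.709  -0.1494  0.    ]
pack 0.75 [348.6 466.2] [0.397  0.3127 0.    ]
pack 0.59 [410.4 345.4] [0.38   0.0994 0.    ]
bumper_left_face 0.71 [367.  389.8] [0.4094 0.2151 0.023 ]
bumper_left_face 0.55 [302.5 348.9] [0.52   0.1875 0.023 ]
bumper_left_face 0.46 [392.3 306.1] [0.4255 0.0535 0.023 ]
bumper_right_face 0.76 [271.3 442.3] [0.4927 0.334  0.023 ]
bumper_right_face 0.62 [369.5 353.4] [0.4271 0.156  0.023 ]
bumper_right_face 0.5 [353.2 287.6] [0.4978 0.0394 0.023 ]
dock 0.38 [348.9 237.8] [ 0.5626 -0.106   0.    ]
hood_lip 0.93 [220.1 252.7] [0.7158 0.0934 0.068 ]
pier 0.63 [350.6 285.6] [0.5115 0.0147 0.    ]
pier 0.6 [148.  348.7] [0.7459 0.2653 0.    ]
tender 0.8 [350.6 238.3] [ 0.559  -0.1059  0.    ]
shunter 0.94 [207.6 425.8] [0.5892 0.337  0.    ]
```

View pics/scene0.png

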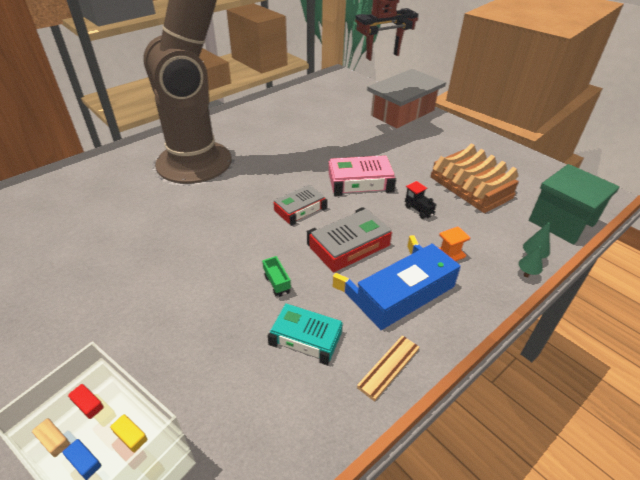

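View pics/side0.png

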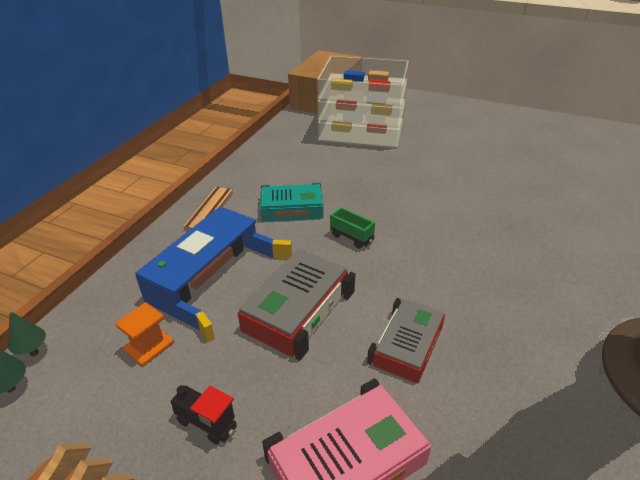

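The scene picture shows the big red pack at about (350,238), with the dock hood at (410,285) and its yellow lead-ins at (342,284) and (414,245). The small red pack at (300,204) and the pink and teal ones are decoys. The side picture shows the pack's bumpers at (348,284) on the right and (301,343) on the left. Next I'll fit the pack and dock from depth.

```bash
cat >> h.py <<'E'
def cloud(p):
    d=p["range_z"]; v,u=np.nonzero(d>0); z=d[v,u]
    q=np.stack([(u-p["cx"])/p["fx"]*z,(v-p["cy"])/p["fy"]*z,z],1)
    return q@p["pose"][:3,:3].T+p["pose"][:3,3], p["image"][v,u].astype(int)
def rect(P):
    (c,s,a)=cv2.minAreaRect(P[:,:2].astype(np.float32)*1000); return np.round(c,1),np.round(s,1),round(a,2)
E
python3 - <<'E'
from h import *
A=[]
for c in ("scene","side"):
    P,C=cloud(snapshot(c)); r,g,b=C.T
    n=np.hypot(P[:,0]-.575,P[:,1]-.105)<.13
    t=n&(P[:,2]>.046)&(P[:,2]<.058)&(b<r+30)
    print(c,"pack",t.sum(),np.median(P[t,2]),rect(P[t]))
    blue=(b>r+50)&(b>g+30)&(np.hypot(P[:,0]-.74,P[:,1]-.09)<.16)
    h=blue&(P[:,2]>.062)&(P[:,2]<.075); print("hood",h.sum(),np.median(P[h,2]),rect(P[h]))
    y=(r>150)&(g>110)&(b<80)&(abs(P[:,2]-.02)<.02)&(np.hypot(P[:,0]-.67,P[:,1]-.09)<.16)
    for s in (1,-1):
        k=y&(s*(P[:,1]-.09)>0); print("lead",s,k.sum(),P[k].mean(0).round(4) if k.any() else 0, rect(P[k]))
E
```

```text
scene pack 2015 0.05193895629207734 (array([571. ,  99.7]), array([167.6, 113.7]), 82.56)
hood 2789 0.06775057915600302 (array([764.8,  85.9]), array([212.8,  87.4]), 83.73)
lead 1 80 [0.6774 0.2014 0.025 ] (array([679.3, 202.8]), array([ 9.4, 31.2]), 57.58)
lead -1 165 [ 0.656  -0.0127  0.0227] (array([655.2,  -9.9]), array([28.8, 14.2]), 16.06)
side pack 4660 0.05176208795717724 (array([566.9, 104.1]), array([168.4, 112.5]), 82.21)
hood 3590 0.06757187307767515 (array([761.7,  88.5]), array([213.6,  87.2]), 83.4)
lead 1 135 [0.681  0.206  0.0331] (array([697. , 214.1]), array([70.5, 58. ]), 65.13)
lead -1 77 [ 0.6547 -0.0072  0.0344] (array([664.7, -23.7]), array([30.8, 54.9]), 29.66)
```

```bash
cat >> h.py <<'E'
from scipy.spatial.transform import Rotation as Ro
PSI=np.deg2rad(-6.4); D0={"scene":np.array([.7648,.0859]),"side":np.array([.7617,.0885])}
rot=lambda a: np.array([[np.cos(a),-np.sin(a)],[np.sin(a),np.cos(a)]])
for k in D0: D0[k]=D0[k]-rot(PSI)@[.0825,0]      # mouth origin as each camera sees it
DO=(D0["scene"]+D0["side"])/2
d2w=lambda q: DO+rot(PSI)@np.asarray(q)
def fit(p,cam,g):
    """pack pose in the dock frame (m,m,rad) from one camera; g = guess"""
    P,C=cloud(p); k=(P[:,2]>.0485)&(P[:,2]<.057)&(C[:,2]<C[:,0]+30)
    Q=(P[k,:2]-D0[cam])@rot(PSI); x,y,th=g
    for i in range(4):
        m=.02 if i==0 else .009
        L=(Q-[x,y])@rot(th); L=L[(abs(L[:,1])<.085+m)&(L[:,0]>-.05-m)&(L[:,0]<.05+m)]
        b=np.arange(-.075,.076,.005); e=[]
        for c in b:
            s=L[abs(L[:,1]-c)<.0025,0]
            if len(s)>4: e.append((c,np.percentile(s,3)))
        e=np.array(e); ok=np.ones(len(e),bool)
        for _ in range(5):
            a=np.polyfit(e[ok,0],e[ok,1],1); r=e[:,1]-np.polyval(a,e[:,0]); ok=abs(r)<max(.002,1.5*np.median(abs(r)))
        th2=-np.arctan(a[0])
        s=L[(L[:,0]>-.045)&(L[:,0]<0)]; lo,hi=[],[]
        for c in np.arange(-.045,0,.005):
            t=s[abs(s[:,0]-c)<.0025,1]
            if len(t)>8: lo.append(t.min()); hi.append(t.max())
        lo,hi=np.median(lo),np.median(hi)
        sh=rot(th)@[a[1]+.05,(lo+hi)/2]; x,y,th=x+sh[0],y+sh[1],th+th2
    return np.array([x,y,th]),dict(n=len(L),ok=int(ok.sum()),of=len(e),w=round(hi-lo,4))
def look(g,say=True):
    out=[]
    for c in ("scene","side"):
        try:
            f,i=fit(snapshot(c),c,g)
            good=i["ok"]>=14 and .160<i["w"]<.176 and abs(f-g).max()<.15
            if say: print(" ",c,(f[:2]*1000).round(1),np.rad2deg(f[2]).round(1),i,good)
            if good: out.append(f)
        except Exception as ex: print(" ",c,"fit failed",ex)
    return np.mean(out,0) if out else None
E
python3 - <<'E'
from h import *
print(DO,look(np.array([-.105,-.007,-.02])))
for ps in (PSI,PSI+np.pi):
    c,s=np.cos(ps),np.sin(ps)
    R=Ro.from_matrix(np.array([[c,s,0],[s,-c,0],[0,0,-1]])).as_rotvec()
    for q in ((-.2,-.075),(-.2,.075),(-.06,-.075)): print(ps,ik([*d2w(q),.02],R))
E
```

```text
scene [-100.4   -7.5] -1.1 {'n': 1936, 'ok': 24, 'of': 31, 'w': np.float64(0.1615)} True
  side [-102.1   -6.7] -1.1 {'n': 4541, 'ok': 29, 'of': 31, 'w': np.float64(0.1638)} True
[0.68126415 0.09639619] [-0.10123785 -0.00712527 -0.01936926]
-0.1117010721276371 [-0.73866926  0.55291381  0.70393897  2.16353905 -0.61402181  0.63099174
 -1.27802346]
-0.1117010721276371 [-0.90558209  0.58335295  0.58090118  2.03713813 -0.5115379   0.66556747
 -1.67104062]
-0.1117010721276371 [-0.55326549  0.70625777  0.61596697  1.8225373  -0.55491809  0.79185425
 -1.33105295]
3.029891581462156 [-0.40287179  0.46505287  0.25946037  2.14335214 -0.21922326  0.55751166
  1.47602961]
3.029891581462156 [-0.59492236  0.51992713  0.16486205  2.01695277 -0.14172986  0.61532048
  1.12356197]
3.029891581462156 [-0.29665375  0.63334927  0.23891401  1.80459756 -0.21194736  0.72855887
  1.51549621]
```

```bash
cat >> h.py <<'E'
c_,s_=np.cos(PSI+np.pi),np.sin(PSI+np.pi)
ATT=Ro.from_matrix(np.array([[c_,s_,0],[s_,-c_,0],[0,0,-1]])).as_rotvec()
Z=.020; OFF=.010; XB=-.003                       # finger half thickness; lid inset bias of the camera fit
def tcp():
    o=observe(); return rot(PSI).T@(np.array(o["tool_pos"][:2])-DO), rot(PSI).T@np.array(o["force"][:2]), o["time"]
def lin(q,rate=.15,mf=None,z=Z): return move_linear([*d2w(q),z],None,rate,mf)
def face(g,s,y=.074): return g[:2]+rot(g[2])@[-.064+XB,s*y]
def turned(g,s,dth):
    piv=g[:2]+rot(g[2])@[0,-s*.04]; a=-s*dth
    return np.array([*(piv+rot(a)@(g[:2]-piv)),g[2]+a])
def push(g,s,dth,mf=18,rate=.06,comp=.003):
    """from behind the pack: go behind bumper s (+1 left), push it to turn the pack by dth, back off, look"""
    q,f0,t=tcp(); F=face(g,s); F2=face(turned(g,s,dth),s)
    xb=min(face(g,1)[0],face(g,-1)[0])-OFF-.012
    if q[0]>xb: lin([xb,q[1]],.2)
    lin([min(xb,F[0]-OFF-.006),F[1]],.3)
    q1=F-[OFF+.004,0]; lin(q1,.12,8)
    hit=lin(F2-[OFF-comp,0],rate,mf)
    q,f,t=tcp(); lin([q[0]-.022,q[1]],.15)
    g2=look(turned(g,s,dth),False); n=g2
    print("t%.1f"%t,"L" if s>0 else "R","want",np.rad2deg(turned(g,s,dth)[2]).round(1),"hit",hit,"f",(f-f0).round(1),"end",(q*1e3).round(1),
          "pack",None if n is None else (*(n[:2]*1e3).round(1),np.rad2deg(n[2]).round(1)))
    return g2
E
python3 - <<'E'
from h import *
g=np.array([-.1012,-.0071,-.0194])
F=face(g,-1); up=F-[OFF+.02,0]
gripper_to(0.0)
move_pose([*d2w(up),.15],ATT); lin(up,.15)
print(tcp())
hit=lin(F+[-OFF+.004,0],.03,2.0); print("touch",hit,tcp(),"expected face",F-[OFF,0])
g=push(g,-1,np.deg2rad(10)); np.save("g.npy",g)
p=snapshot("scene"); save(p,"s1.png")
E
```

```text
(array([-0.19911483, -0.07966881]), array([ 0.07081479, -0.52260038]), 5.8167)
touch True (array([-0.18332793, -0.07985678]), array([-1.81489815, -0.31887593]), 6.4) expected face [-0.1796229  -0.07978636]
t7.8 R want 8.9 hit False f [ 0.6 -2. ] end [-156.2  -90.7] pack (np.float64(-88.2), np.float64(-4.5), np.float64(11.9))
```

View pics/s1.png

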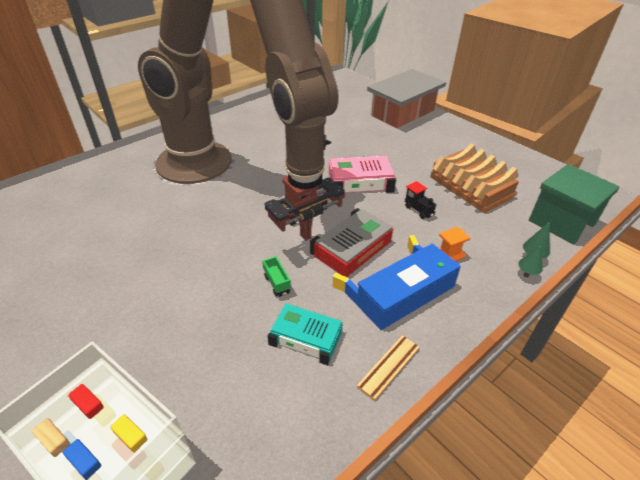

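The first push worked: the pack (around (352,240)) moved forward 13 mm and now sits at +12°. The gripper is clear behind its right bumper. I'll continue alternating the pushes.

```bash
sed -i 's/OFF=.010/OFF=.013/' h.py
cat >> h.py <<'E'
def walk(g,s,n):
    for i in range(n):
        A=np.deg2rad(10 if g[0]<-.05 else 6.5 if g[0]<-.02 else 5)
        mean=np.clip(-g[1]/.06,-.09,.09); tgt=mean-s*A
        dth=abs(tgt-g[2]) if -s*(tgt-g[2])>0 else 0
        if dth<np.deg2rad(3): s=-s; continue
        r=push(g,s,dth)
        if r is None: print("lost"); look(turned(g,s,dth)); return None
        g=r; np.save("g.npy",g); s=-s
        if abs(g[2])>np.deg2rad(19): print("angle!"); break
    return g
E
python3 -c "
from h import *
walk(np.load('g.npy'),1,4)"
```

```text
t10.3 L want -5.7 hit False f [-2.7  2.8] end [-145.2   76.9] pack (np.float64(-73.3), np.float64(-5.6), np.float64(-7.7))
t13.0 R want 15.2 hit False f [-1.1 -2.2] end [-112.6  -93.6] pack (np.float64(-52.5), np.float64(-1.9), np.float64(17.0))
t15.7 L want -8.2 hit False f [-2.9  0.7] end [-101.    82.2] pack (np.float64(-31.8), np.float64(-2.3), np.float64(-9.4))
t18.2 R want 8.7 hit False f [-1.5 -1.2] end [-84.1 -85.9] pack (np.float64(-14.6), np.float64(-1.0), np.float64(10.6))
```

```bash
sed -i 's/mf=18,rate=.06,comp=.003/mf=14,rate=.04,comp=.002/' h.py
python3 -c "
from h import *
g=walk(np.load('g.npy'),1,3)
look(g)
p=snapshot('side'); save(p,'s2.png')"
```

```text
t20.9 L want -4.0 hit False f [-4.5  0.8] end [-77.3  78.4] pack (np.float64(-3.4), np.float64(-0.4), np.float64(-5.4))
t23.3 R want 5.4 hit False f [-4.5 -1.4] end [-66.9 -80.9] pack (np.float64(5.9), np.float64(0.1), np.float64(6.1))
t25.5 L want -5.1 hit True f [-7.3 -0.3] end [-63.9  78. ] pack (np.float64(11.6), np.float64(0.1), np.float64(-2.5))
  scene [11.8  0.4] -2.2 {'n': 1608, 'ok': 31, 'of': 31, 'w': np.float64(0.1626)} True
  side [65.3 56.4] 6.5 {'n': 654, 'ok': 11, 'of': 16, 'w': np.float64(0.0671)} False
```

View pics/s2.png

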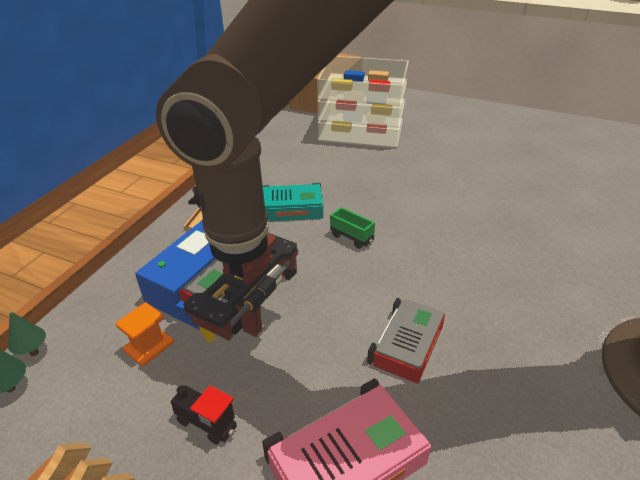

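The side picture shows the gripper behind the left bumper at (250,310). The pack's front is under the blue hood, and the pier, tender and shunter haven't moved. The left end has met its stop, so now I'll feel for the right one.

```bash
python3 -c "
from h import *
g=np.load('g.npy')
for s in (-1,1,-1):
    r=push(g,s,np.deg2rad(8),mf=14,rate=.025)
    if r is None: break
    g=r; np.save('g.npy',g)"
```

```text
t27.7 R want 5.5 hit True f [-8.8  1.1] end [-64.2 -76. ] pack (np.float64(13.3), np.float64(-0.3), np.float64(0.6))
t29.6 L want -7.4 hit True f [-6.2  0.7] end [-63.9  76.3] pack (np.float64(14.0), np.float64(0.5), np.float64(-0.8))
t31.5 R want 7.2 hit True f [-7.2  1.2] end [-64.4 -74.7] pack (np.float64(14.4), np.float64(-0.2), np.float64(-0.5))
```

```bash
python3 -c "
from h import *
g=np.load('g.npy')
for s in (1,-1):
    r=push(g,s,np.deg2rad(8),mf=17,rate=.015)
    if r is None: break
    g=r; np.save('g.npy',g)
q,f,t=tcp(); lin([q[0]-.05,q[1]],.2); lin([q[0]-.05,q[1]],.2,z=.2)
for i in range(2): look(g)
save(snapshot('side'),'s3.png'); print(tcp())"
```

```text
t33.7 L want -8.5 hit True f [-7.6 -1.7] end [-63.8  76.1] pack (np.float64(14.8), np.float64(-0.4), np.float64(-0.6))
t35.9 R want 7.4 hit True f [-9.4 -0.8] end [-64.6 -75.3] pack (np.float64(15.0), np.float64(0.1), np.float64(-0.2))
  scene [14.6  0.4] -0.1 {'n': 1540, 'ok': 29, 'of': 31, 'w': np.float64(0.1632)} True
  side [13.4  0.2] 0.0 {'n': 3581, 'ok': 31, 'of': 31, 'w': np.float64(0.1633)} True
  scene [14.9  0. ] -0.2 {'n': 1539, 'ok': 27, 'of': 31, 'w': np.float64(0.162)} True
  side [13.7  0.4] -0.1 {'n': 3572, 'ok': 31, 'of': 31, 'w': np.float64(0.1636)} True
(array([-0.13574311, -0.07548153]), array([-0.12779042,  0.37923252]), 37.9833)
```

View pics/s3.png

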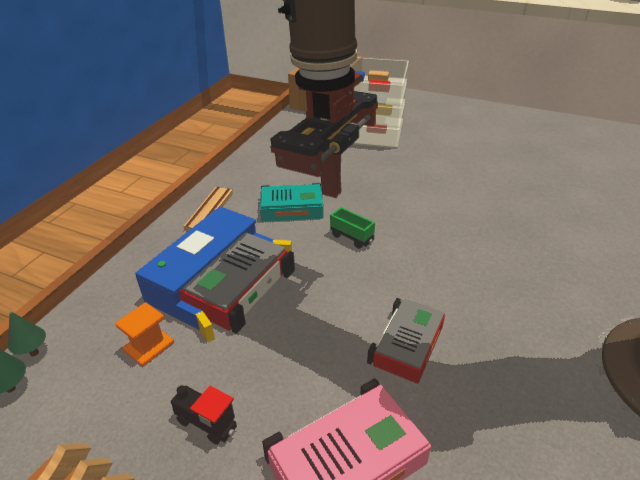

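The picture shows the pack square in the dock, its front under the hood at (190,270) and its bumpers at (287,264) and (237,315). The gripper is well clear, and the pier, tender and shunter haven't moved. Both corners stop at the same place at 14 N and at 17 N, so the stops are rigid, and the yaw is about 0°.

```bash
python3 -c "
from h import *
print(hand_in())"
```

```text
the job is handed in; nothing more can be done
None
```

I walked the pack into the dock in about 38 s and handed it in: it sits square (about 0°) against both hidden stops, never over 17° off the dock's line, with pushes set to stop at 18 N or less and the gripper backed clear; the contact bar can't be seen, so "pressed in" rests on both corners meeting rigid stops.

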